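# Drain the tilting custard pan and take its floor temperature

## Robot

A 7-joint arm with a two-finger parallel gripper is mounted at the origin on the work surface; the furniture and walls round the work are solid. World frame = base frame: x ahead of the robot, y to its left, z up, the work surface at z = 0. Lengths are in m, angles in degrees, forces in N, time in s.
With the tool pointing down it reaches from about 0.425 to 0.875 m from the base axis. Payload 4.7 kg.
Tool frame: the origin (TCP) lies between the finger pads; the fingertips stand env.tip_reach ahead of it and the grasp point (between the pads) lies 2 mm behind it (env.tip_reach is the distance from the TCP to the fingertips, in m); z points along the fingers, y is the line along which they close (so a half turn about z gives the same grasp; the last joint's range is limited). The gripper opens to 87 mm and grips with 3 to 60 N. Pads are 19 mm wide; open, the fingers measure 117 mm over their backs; the gripper's body (75 mm by 190 mm) begins 51 mm behind the grasp point.
Start: joints at [-73.276, 18.392, -4.016, 83.108, 1.295, 78.541, -3.26], TCP at [0.178, 0.625, 0.24] pointing down, gripper open.
Joint ranges: [-163.93, 163.93], [-17.29, 119.83], [-79.2, 71.16], [3.27, 140.29], [-89.18, 269.18], [5.43, 117.66], [-154.24, 154.24]. Speed limits (degrees/s): [147.25, 147.25, 180, 180, 180, 180, 180].

## Interface

Orientations are given as [roll, pitch, yaw] about the fixed x, y, z axes, in that order (R = Rz(yaw) Ry(pitch) Rx(roll)).
In Python, from cell import env gives the robot as it stands.
- The arm moves only by the shell command python3 steer.py FILE [FORCE], which reads ROWS from the file FILE. ROWS is a JSON list of rows, 1 to 8 of them, each of 5 numbers: dx, dy, dz in m, then a turn about the tool's z in degrees, then the finger opening in m; each row is the pose to reach, as a shift and turn from the pose commanded when the command began, along the tool's axes at that moment; what a row does not reach only later rows make up. A row lasts 1/12 s, in which the tool goes at most 0.0417 m and 7.16 degrees, less where a joint would pass 70% of its speed; a pose out of reach is approached as far as the arm can. The fingers move at their own pace and stop on an object; FORCE is the grip in N (left out, the last holds). Time passes only in rows, so rows that do not move let the fingers close. It prints the time, the measured TCP pose, the force, the opening and the grip force at its end. Input that does not fit is refused with a message, and nothing moves.
- env.get_obs(): the state, without advancing time (a new reading comes with each control period).
- env.read_camera(name): name is "scene" or "top"; returns a dict with "color" (384x512x3 uint8, blue, green, red), "fx", "fy", "cx", "cy" (pixels), "world_from_camera" (4x4, takes a point from camera to world coordinates). Camera axes: x right, y down, z forward; pixel columns grow to the right and rows downward; lengths in m; the calibration is good to about 2 mm. A picture is of the moment at which its call begins. There is no depth.
- env.sign_off(): hands the job in; it is judged then, once.
The state is a dict: "time_s": time; "qpos": joint angles; "joint_velocities": joint speeds; "effort": joint torques, N m; "tool_pos": TCP position; "tool_rot": TCP orientation; "force": force on the tool from outside, world axes, zero at the start; "wrist_torque": the same for the moment, N m; "grip_width": finger opening in m; "grasp_force": force on a finger pad.
Only numpy, scipy, OpenCV 4.12 (cv2) and the standard library are available. Lean on these libraries where they do the work, as an engineer would, in place of code of your own. Each camera call takes 0.05 s, during which the arm holds its last target. There are 200 camera calls.

## Task

Get the small tilting custard pan ready for a batch: tip it over towards its pouring lip to 45 degrees and keep it there for two seconds so it can drain, then swing it back down level onto its rest. Then take the straight-handled contact probe from its leaning stand and hold it upright on the ringed measuring spot on the pan's floor, pressing lightly so that its sprung foot is about half pushed in. Finish while still holding the probe there, and leave the dial thermometer, the drip tray and the other things on the bench where they are.

Things in the scene. Friction and masses are not known exactly. Their poses are not given: they have to be found in the camera images.
- pan (a joint): Tilt of the pan about its trunnion axis in rad: 0 = level on its rest, grows as it tips towards its lip, stop at 1.2; 0.785 is 45 degrees. It may start up to 0.1 off level. Stiff hinge: the pan stays at any angle where it is left (about 3 N at the handle moves it).
- cooker: Bench-top tilting custard pan, bolted down: steel base 215 x 140 x 50 mm, a bracket (178 mm high) at front and back, an open round pan between them, 156 mm across, rim 165 mm high. The front bracket has a tilt disc (194 mm high; marks every 15 degrees, long at 0, 45, 90). Origin: centre of the base's underside; x from front (facing the robot) to back, y to the lip (robot's left), z up.
- pan_hinge (a point): Point on the pan's trunnion axis in the middle of the pan, 150 mm above the bench. Its x axis lies along the trunnion axis, parallel to the cooker's x axis; the axes turn with the pan. Tipping the pan moves the handle up and then over towards the lip.
- pan_handle (a point): Middle of the pan's bar handle, on the far side from the lip: black round sleeve 18 mm thick, 76 mm long, parallel to the trunnion axis, 130 mm from it towards -y and, with the pan level, 10 mm above it (160 mm above the bench); 40 mm free between sleeve and pan, so open the fingers only about 50 mm there. Axes of the pan: x along the bar.
- pan_spot (a point): Centre of the measuring spot on the pan's inner floor (100 mm above the bench when level, 116 mm across; the rim is 65 mm higher): a machined ring 28 mm across with a dot in the middle, 18 mm from the floor's middle to the back (+x) and 18 mm to the handle (-y). Axes of the pan: z square to the floor.
- probe: Contact thermometer, loose, 175 mm long, about 0.1 kg: square grey handle 22 x 22 mm from 90 to 175 mm above its foot, collar 30 mm wide, 5 mm thick below it, 8 mm shaft, sprung copper foot 12 mm across. Origin: middle of the foot's lower face when fully out; z up the probe to the handle. It stands with its shaft in the stand's tube and its collar on the mouth, leaning 20 degrees.
- probe_grip (a point): Point on the probe's axis at mid handle, 130 mm above the foot's face; good place to grip, on either pair of faces. Axes as the probe's.
- foot_face (a point): Middle of the lower face of the sprung foot. Axes as the probe's.
- foot (a joint): How far the probe's foot is pushed in, in m: 0 = fully out, 0.010 = bottomed. It starts to move at 1 N and takes 4 N at the bottom (300 N/m).
- stand: Fixed steel holder of the probe: round foot 90 mm across, 14 mm high, tube 31 mm outside, 18 mm bore, 105 mm long, leaning 20 degrees, top towards -x (the robot). Origin: centre of the underside, z up. Tube mouth 24 mm from it to -x, 111 mm high; draw the probe 90 mm along the tube to clear it. A like stand holds the dial thermometer; the two may change places.
- dial_thermometer: Needle thermometer with a round flat dial 47 mm across on top, no handle; stands in the other leaning stand. Not needed. Origin at the needle's point, 107 mm below the dial's face.
- drip_tray: White food tray 90 x 113 x 32 mm on the bench under the pan's lip. Origin: centre of its underside.
- timer: Twist timer 72 x 72 x 64 mm behind the work. Origin: centre of its underside.
- scraper: Dough scraper 100 x 145 x 24 mm, lying behind the stands. Origin: centre of its underside.
- glass: Tea glass 62 mm across, 83 mm high, behind the work. Origin: centre of its underside.

How it is judged:
By the outcome, as a careful person would: the job done as asked, in the order asked, and still so for the second after the job is handed in, while the arm keeps its last pose, push and grip.
It also fails if it takes over 69 s, if anything falls off the work surface, if the arm or the gripper's body presses on something with over 40 N, if the wrist force passes 120 N, or if a joint passes its speed limit or range.

## Working session

There is one attempt and no reset: what is moved stays moved. The work goes in short steps, Python scripts to look and compute and a shell command to move; the robot and the scene stay as the last step left them, time stands still between calls to the robot, and variables do not carry over. Pictures are saved under pics/ and viewed, at most 10 in all, crops included, and the job is handed in when it is done.

```bash
ls; mkdir -p pics; python3 - <<'E'
from cell import env
import cv2,numpy as np
o=env.get_obs();print({k:np.round(v,3) for k,v in o.items()},env.tip_reach)
for n in("scene","top"):
    d=env.read_camera(n);cv2.imwrite(f"pics/{n}0.png",d["color"]);print(n,d["fx"],d["fy"],d["cx"],d["cy"],np.round(d["world_from_camera"],4))
E
```

```text
cell.py
pics
steer.py
{'time_s': np.float64(0.0), 'qpos': array([-73.276,  18.439,  -4.014,  83.176,   1.295,  78.539,  -3.262]), 'joint_velocities': array([-0.045,  0.018,  0.004, -0.081,  0.13 , -0.104, -0.015]), 'effort': array([ 0.0000e+00, -4.9128e+01, -4.0400e-01, -3.1253e+01, -6.4000e-02,
        4.3000e-02,  0.0000e+00]), 'tool_pos': array([0.178, 0.625, 0.238]), 'tool_rot': array([-1.79892e+02,  6.00000e-03,  1.64083e+02]), 'force': array([-0.281,  0.316, -0.257]), 'wrist_torque': array([ 0.024,  0.011, -0.038]), 'grasp_force': np.float64(0.0), 'grip_width': np.float64(0.087)} 0.017
scene 411.6466664387337 411.6466664387337 254.44057420458387 190.5619176814183 [[ 0.7769 -0.4711  0.4176  0.1952]
 [-0.6295 -0.5751  0.5225 -0.5922]
 [-0.006  -0.6689 -0.7434  0.941 ]
 [ 0.      0.      0.      1.    ]]
top 382.71690351533397 382.71690351533397 255.16481233056274 190.32452588007166 [[ 0.0177 -0.9963  0.0841  0.5648]
 [-0.9998 -0.0182 -0.0054  0.0127]
 [ 0.0069 -0.084  -0.9964  1.114 ]
 [ 0.      0.      0.      1.    ]]
```

View pics/scene0.png

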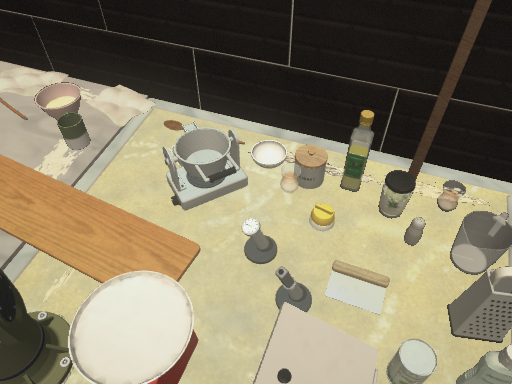

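View pics/top0.png

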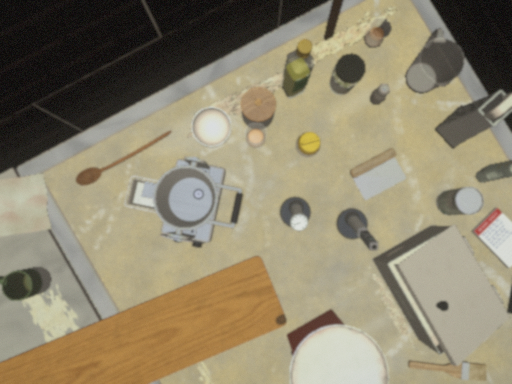

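The scene view shows the pan (205,155), dial stand (258,240), probe stand (290,290). The top view shows the pan (185,195), handle bar (237,207), dial (298,222), probe handle (370,240). I'll zoom in on both next.

```bash
cat > h.py <<'E'
import cv2,numpy as np
from scipy.spatial.transform import Rotation as R
from cell import env
def cam(n):
    d=env.read_camera(n);d["K"]=np.array([[d["fx"],0,d["cx"]],[0,d["fy"],d["cy"]],[0,0,1]]);return d
def ray(d,p):
    T=d["world_from_camera"];v=T[:3,:3]@np.linalg.inv(d["K"])@[p[0],p[1],1];return T[:3,3],v/np.linalg.norm(v)
def plane(d,p,z):
    o,v=ray(d,p);return o+v*(z-o[2])/v[2]
def tri(d1,p1,d2,p2):
    (a,u),(b,v)=ray(d1,p1),ray(d2,p2)
    s=np.linalg.lstsq(np.c_[u,-v],b-a,rcond=None)[0];A,B=a+s[0]*u,b+s[1]*v
    return (A+B)/2,np.linalg.norm(A-B)
def proj(d,P):
    T=np.linalg.inv(d["world_from_camera"]);q=d["K"]@(T[:3,:3]@np.asarray(P,float)+T[:3,3]);return q[:2]/q[2]
def tool():
    o=env.get_obs();return o["tool_pos"],R.from_euler("xyz",o["tool_rot"],degrees=True),o
E
python3 - <<'E'
from h import *
s,t=cam("scene"),cam("top")
for P in([0,0,0],[0,0,.3],[.178,.625,.24]):print(P,proj(s,P),proj(t,P))
def crop(d,x,y,w,h,k):return cv2.resize(d["color"][y:y+h,x:x+w],None,fx=k,fy=k,interpolation=cv2.INTER_CUBIC)
cv2.imwrite("pics/pan.png",np.hstack([crop(s,160,115,100,100,4),crop(t,125,150,100,100,4)]))
cv2.imwrite("pics/pr.png",np.hstack([crop(s,230,210,100,110,4),crop(t,280,180,100,110,4)]))
E
```

```text
[0, 0, 0] [ 24.10055934 359.58383816] [253.37710111 426.7465218 ]
[0, 0, 0.3] [-49.86967859 295.82967797] [253.71870902 506.66246235]
[0.178, 0.625, 0.24] [-23.190057  110.7248951] [-31.28849474 395.44885713]
```

View pics/pan.png

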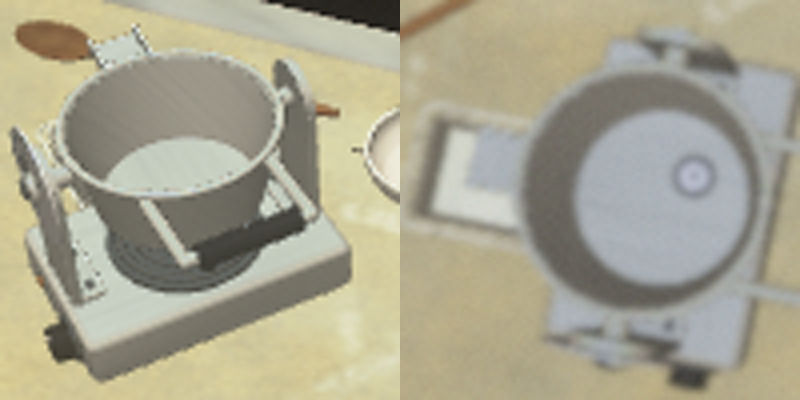

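View pics/pr.png

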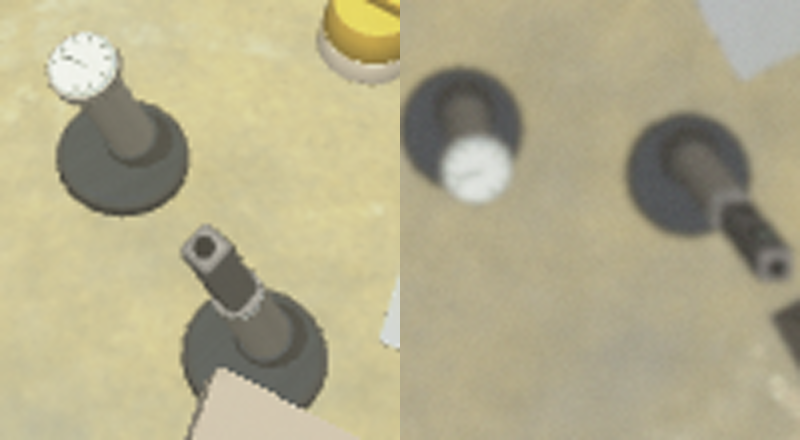

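The pan crop shows the lip with drip tray on the left, black sleeve at scene (222,175), and ring at top (198.7,194.5). In the probe crop the probe's top is at scene (281,271.5) and top (373.7,246), and its collar at scene (290.7,285.7) and top (362.5,232). Now to measure.

```bash
python3 - <<'E'
from h import *
np.set_printoptions(precision=4,suppress=True)
s,t=cam("scene"),cam("top")
def dark(d,x0,y0,x1,y1,th):
    g=cv2.cvtColor(d["color"],cv2.COLOR_BGR2GRAY)[y0:y1,x0:x1]
    n,l,st,c=cv2.connectedComponentsWithStats((g<th).astype(np.uint8));i=1+np.argmax(st[1:,4])
    p=np.argwhere(l==i)[:,::-1]+[x0,y0];(cx,cy),(w,h),a=cv2.minAreaRect(p.astype(np.float32));b=cv2.boxPoints(((cx,cy),(w,h),a))
    e=[(b[0]+b[1])/2,(b[2]+b[3])/2] if np.linalg.norm(b[0]-b[1])<np.linalg.norm(b[1]-b[2]) else [(b[1]+b[2])/2,(b[3]+b[0])/2]
    return p.mean(0),e,st[i,4],(w,h)
for th in(50,60,70):
    a=dark(s,200,160,245,190,th);b=dark(t,225,185,250,230,th)
    print(th,a,b);print(tri(s,a[0],t,b[0]))
    ea=sorted(a[1],key=lambda p:p[0]);eb=sorted(b[1],key=lambda p:-p[1])
    print([tri(s,x,t,y) for x,y in zip(ea,eb)])
P,e=tri(s,(281,271.5),t,(373.75,246));C,e2=tri(s,(290.75,285.75),t,(362.5,232))
v=P-C;print("probe",P,e,C,e2,np.linalg.norm(v),v/np.linalg.norm(v))
print("standfoot top",plane(t,(352,223.5),.014))
print("spot top",plane(t,(198.75,194.5),.1))
# pan rim ellipse centre in both, picks
print("rim",plane(t,(185,197),.165))
# trunnion bits top: front (179.5,240), back (194,164)
for q in((154.5+25,231),(194,163)):print(plane(t,q,.15))
g=cv2.cvtColor(t["color"],cv2.COLOR_BGR2GRAY)[180:209,182:216];print(g.min(),g.max())
E
```

```text
Traceback (most recent call last):
ValueError: attempt to get argmax of an empty sequence
```

```bash
cat > m.py <<'E'
from h import *
np.set_printoptions(precision=4,suppress=True)
def dark(d,x0,y0,x1,y1,th):
    g=cv2.cvtColor(d["color"],cv2.COLOR_BGR2GRAY)[y0:y1,x0:x1]
    n,l,st,c=cv2.connectedComponentsWithStats((g<th).astype(np.uint8));i=1+np.argmax(st[1:,4])
    p=np.argwhere(l==i)[:,::-1]+[x0,y0];(cx,cy),(w,h),a=cv2.minAreaRect(p.astype(np.float32));b=cv2.boxPoints(((cx,cy),(w,h),a))
    e=[(b[0]+b[1])/2,(b[2]+b[3])/2] if np.linalg.norm(b[0]-b[1])<np.linalg.norm(b[1]-b[2]) else [(b[1]+b[2])/2,(b[3]+b[0])/2]
    return p.mean(0),e,st[i,4],(w,h)
E
python3 - <<'E'
from m import *
s,t=cam("scene"),cam("top")
G=lambda d,r,c:cv2.cvtColor(d["color"],cv2.COLOR_BGR2GRAY)[r,c]
print(G(s,slice(166,184,2),slice(204,242,3)));print(G(t,slice(185,230,4),slice(228,248,2)))
for th in(75,90):
    a=dark(s,200,160,245,190,th);b=dark(t,225,185,250,230,th)
    print(th,a,b);print(tri(s,a[0],t,b[0]))
    ea=sorted(a[1],key=lambda p:p[0]);eb=sorted(b[1],key=lambda p:-p[1])
    print([tri(s,x,t,y) for x,y in zip(ea,eb)])
P,e=tri(s,(281,271.5),t,(373.75,246));C,e2=tri(s,(290.75,285.75),t,(362.5,232))
v=P-C;print("probe",P,e,C,e2,np.linalg.norm(v),v/np.linalg.norm(v))
print("standfoot top",plane(t,(352,223.5),.014))
print("spot top",plane(t,(198.75,194.5),.1))
print("rim",plane(t,(185,197),.165))
for q in((154.5+25,231),(194,163)):print(plane(t,q,.15))
E
```

```text
[[109 109 108 108 106 103  97 204 202 200 122 200 182]
 [110 109 108 106 104 101  97 158 132  74  75 198 191]
 [110 110 108 106 103 102 100  68  70  70  68 151 205]
 [110 109 108 107 103  70  68  69  67  64  62 202 204]
 [130 109 108  85  69  69  67  63  64 123 198 202 204]
 [200 110  68  68  68  65  62  67 198 200 201 202 203]
 [200 202  67  66  64  61  99 197 199 199 202 202 196]
 [152 179  61  60  76  81  90 198 199 201 194 193 149]
 [101  91  76  78  86  93 197 200 196 192 163 119 116]]
[[164 170 168 170 174 179 182 180 176 177]
 [167 168 170 170 169 171 170 164 172 181]
 [174 173 169 165 126  93 109 128 170 176]
 [173 169 167 146  79  64  64 120 169 179]
 [169 170 168 126  65  65  75 147 168 172]
 [164 168 156  93  63  62 104 162 173 174]
 [175 173 141  70  66  72 134 169 177 178]
 [175 166 102  69  65  93 162 184 185 187]
 [172 146  76  67  71 131 178 183 182 185]
 [169 126  83  71  86 159 180 178 181 177]
 [168 167 171 159 170 178 180 178 177 173]
 [173 171 167 176 184 186 183 179 176 171]]
75 (array([221.5238, 174.2976]), [array([234.372 , 168.5556], dtype=float32), array([20
[... 619 characters left out ...]
4, 28.621667861938477)) (array([236.3032, 207.6323]), [array([239.2613, 193.634 ], dtype=float32), array([233.3621, 221.6552], dtype=float32)], np.int32(155), (5.407774925231934, 28.635456085205078))
(array([0.6005, 0.054 , 0.1631]), np.float64(0.001273802312289523))
[(array([0.5655, 0.0608, 0.1578]), np.float64(0.0015393822553871881)), (array([0.6365, 0.046 , 0.1713]), np.float64(0.002656034619366377))]
probe [ 0.5146 -0.2777  0.1951] 0.0008864669616903953 [ 0.5466 -0.279   0.1004] 0.0035366897741288287 0.09988772675604723 [-0.3204  0.0123  0.9472]
standfoot top [ 0.5672 -0.2727  0.014 ]
spot top [0.6365 0.1567 0.1   ]
rim [0.625  0.1814 0.165 ]
[0.5405 0.195  0.15  ]
[0.7129 0.1641 0.15  ]
```

```bash
python3 - <<'E'
from m import *
s,t=cam("scene"),cam("top")
print("box",tri(s,(284,306),t,(388,262)),tri(s,(378,345),t,(440,228)))
print("board",tri(s,(200,248),t,(262,257)),tri(s,(185,283),t,(285,318)))
print("pot",tri(s,(132,318),t,(338,372)))
print("collar",plane(t,(362.5,232),.1135))
p,r,o=tool();H=np.array([.601,.054,.162])
print(p,r.inv().apply(H-p)); print(r.inv().apply([.6247-.601,.1818-.054,0]))
E
```

```text
box (array([ 0.4773, -0.3255,  0.1613]), np.float64(0.0084966792740271)) (array([ 0.5716, -0.4859,  0.1197]), np.float64(0.03277459409643679))
board (array([ 0.4686, -0.0158,  0.024 ]), np.float64(2.9367495367191963e-05)) (array([ 0.3437, -0.0941,  0.0868]), np.float64(0.06258091670201753))
pot (array([ 0.2282, -0.1866,  0.215 ]), np.float64(0.0042916907626825715))
collar [ 0.5454 -0.2742  0.1135]
[0.1782 0.6251 0.2395] [-0.5631 -0.4333  0.0775]
[ 0.0122  0.1294 -0.    ]
```

```bash
echo '[[0, 0, -0.04, 0, 0.05], [-0.04, -0.03, -0.06, -3, 0.05], [-0.08, -0.06, -0.06, -5.5, 0.05], [-0.11, -0.085, -0.06, -5.5, 0.05], [-0.14, -0.11, -0.06, -5.5, 0.05], [-0.17, -0.135, -0.06, -5.5, 0.05], [-0.2, -0.155, -0.06, -5.5, 0.05], [-0.23, -0.18, -0.06, -5.5, 0.05]]' > mv.in && python3 steer.py mv.in 20
python3 - <<'E'
from m import *
p,r,o=tool();H=np.array([.601,.054,.162]);print(r.inv().apply(H-p))
E
```

```text
time_s: 1.17
tool_pos: [0.3491, 0.3902, 0.3]
tool_rot: [179.9, 0.0, 169.6]
force: [0.1, 1.5, 0.5]
grip_width: 0.0513
grasp_force: 0.0
[-0.3084 -0.2852  0.1378]
```

```bash
echo '[[-0.035, -0.03, 0, 0, 0.05], [-0.065, -0.06, 0, 0, 0.05], [-0.095, -0.09, 0, 0, 0.05], [-0.125, -0.115, 0, 0, 0.05], [-0.155, -0.145, 0, 0, 0.05], [-0.185, -0.17, 0, 0, 0.05], [-0.215, -0.2, 0, 0, 0.05], [-0.245, -0.225, 0, 0, 0.05]]' > mv.in && python3 steer.py mv.in
echo '[[-0.03, -0.03, 0, 0, 0.05], [-0.05, -0.05, 0, 0, 0.05], [-0.05, -0.05, 0, 0, 0.05], [-0.05, -0.05, 0, 0, 0.05]]' > mv.in && python3 steer.py mv.in
python3 - <<'E'
from m import *
p,r,o=tool();H=np.array([.601,.054,.162]);print(r.inv().apply(H-p))
E
```

```text
time_s: 1.83
tool_pos: [0.5491, 0.1241, 0.3002]
tool_rot: [180.0, 0.0, 169.6]
force: [1.1, 0.4, -0.4]
grip_width: 0.0498
grasp_force: 0.0
time_s: 2.17
tool_pos: [0.589, 0.0657, 0.2994]
tool_rot: [-180.0, -0.0, 169.3]
force: [0.6, 0.7, 0.1]
grip_width: 0.0501
grasp_force: 0.0
[-0.0139 -0.0091  0.1374]
```

```bash
echo '[[-0.014, -0.009, 0, 0, 0.05], [-0.014, -0.009, 0.03, 0, 0.05], [-0.014, -0.009, 0.06, 0, 0.05], [-0.014, -0.009, 0.085, 0, 0.05], [-0.014, -0.009, 0.085, 0, 0.05]]' > mv.in && python3 steer.py mv.in
python3 - <<'E'
from m import *
p,r,o=tool();H=np.array([.601,.054,.162]);print(r.inv().apply(H-p))
s,t=cam("scene"),cam("top")
def crop(d,x,y,w,h,k):return cv2.resize(d["color"][y:y+h,x:x+w],None,fx=k,fy=k,interpolation=cv2.INTER_CUBIC)
cv2.imwrite("pics/h1.png",np.hstack([crop(s,160,95,100,110,4),crop(t,170,140,100,110,4)]))
E
```

```text
time_s: 2.58
tool_pos: [0.5967, 0.0587, 0.209]
tool_rot: [-179.9, -0.5, 169.7]
force: [-1.6, -0.1, -1.0]
grip_width: 0.05
grasp_force: 0.0
[-0.0055 -0.0038  0.047 ]
```

View pics/h1.png

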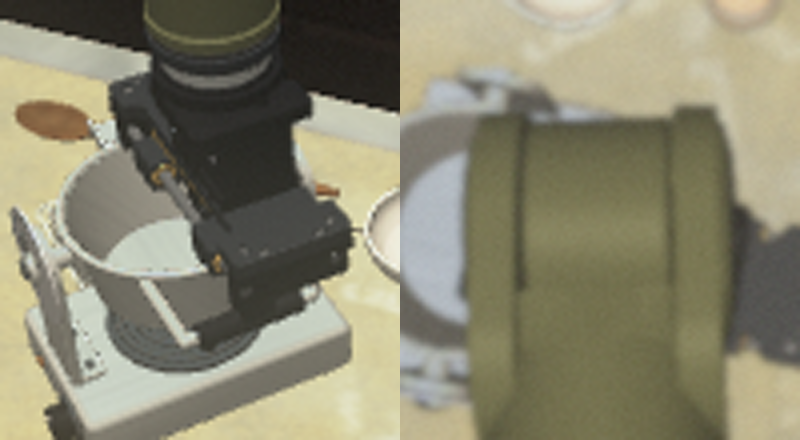

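The gripper stands over the sleeve (scene crop 250,300), with its fingers straddling the bar. I'll go down and grip.

```bash
echo '[[-0.003, -0.002, 0.01, 0, 0.05], [-0.003, -0.002, 0.03, 0, 0.05], [-0.003, -0.002, 0.045, 0, 0.05], [-0.003, -0.002, 0.045, 0, 0.05], [-0.003, -0.002, 0.045, 0, 0.05]]' > mv.in && python3 steer.py mv.in
python3 - <<'E'
from m import *
p,r,o=tool();H=np.array([.601,.054,.162]);print(r.inv().apply(H-p))
E
```

```text
time_s: 3.1
tool_pos: [0.6036, 0.0544, 0.1704]
tool_rot: [180.0, 0.0, 169.6]
force: [0.6, -0.0, 0.4]
grip_width: 0.0497
grasp_force: 0.0
[ 0.0025 -0.0009  0.0084]
```

```bash
echo '[[0, 0, 0.009, 0, 0.05], [0, 0, 0.009, 0, 0.05], [0, 0, 0.009, 0, 0.0], [0, 0, 0.009, 0, 0.0], [0, 0, 0.009, 0, 0.0], [0, 0, 0.009, 0, 0.0], [0, 0, 0.009, 0, 0.0], [0, 0, 0.009, 0, 0.0]]' > mv.in && python3 steer.py mv.in 20
python3 - <<'E'
from m import *
p,r,o=tool();print(p,r.inv().apply([.182,.983,0]),o["grasp_force"])
E
```

```text
time_s: 3.77
tool_pos: [0.6032, 0.0536, 0.1607]
tool_rot: [-179.9, 0.0, 169.6]
force: [-1.2, -8.1, 2.4]
grip_width: 0.0181
grasp_force: 4.9
[0.6032 0.0536 0.1607] [-0.0013  0.9997 -0.001 ] 4.875048045068979
```

```bash
for i in 1; do echo '[[0, 0, 0.002, 0, 0.0], [0, 0, 0.004, 0, 0.0], [0, 0, 0.004, 0, 0.0], [0, 0, 0.004, 0, 0.0]]' > mv.in && python3 steer.py mv.in; done
```

```text
time_s: 4.1
tool_pos: [0.6031, 0.0531, 0.1564]
tool_rot: [-179.9, -0.0, 169.5]
force: [-0.6, -3.7, 1.5]
grip_width: 0.0168
grasp_force: 20.0
```

```bash
echo '[[0, 0, 0.003, 0, 0.0], [0, 0, 0.005, 0, 0.0], [0, 0, 0.005, 0, 0.0], [0, 0, 0.005, 0, 0.0]]' > mv.in && python3 steer.py mv.in
```

```text
time_s: 4.43
tool_pos: [0.6037, 0.0529, 0.1547]
tool_rot: [180.0, 0.1, 169.5]
force: [-7.6, -5.9, 16.6]
grip_width: 0.0169
grasp_force: 19.1
```

```bash
echo '[[0.0007, 0.0007, -0.0105, 0, 0.0], [0, 0.0017, -0.017, 0, 0.0], [0, 0.003, -0.0233, 0, 0.0], [0, 0.0046, -0.0296, 0, 0.0], [0, 0.0065, -0.0359, 0, 0.0], [0, 0.0088, -0.042, 0, 0.0], [0, 0.0113, -0.048, 0, 0.0], [0, 0.0142, -0.0538, 0, 0.0]]' > mv.in && python3 steer.py mv.in
```

```text
time_s: 5.1
tool_pos: [0.6057, 0.0669, 0.2047]
tool_rot: [-179.9, -0.0, 169.5]
force: [2.1, -6.6, -4.7]
grip_width: 0.0171
grasp_force: 19.8
```

```bash
echo '[[0, 0.0031, -0.0057, 0, 0.0], [0, 0.0065, -0.0113, 0, 0.0], [0, 0.0102, -0.0167, 0, 0.0], [0, 0.0142, -0.0219, 0, 0.0], [0, 0.0184, -0.0268, 0, 0.0], [0, 0.0228, -0.0316, 0, 0.0], [0, 0.0275, -0.0361, 0, 0.0], [0, 0.0309, -0.0391, 0, 0.0]]' > mv.in && python3 steer.py mv.in
echo '[[0, 0, 0, 0, 0], [0, 0, 0, 0, 0]]' > mv.in && python3 steer.py mv.in
python3 - <<'E'
from m import *
s,t=cam("scene"),cam("top")
def crop(d,x,y,w,h,k):return cv2.resize(d["color"][y:y+h,x:x+w],None,fx=k,fy=k,interpolation=cv2.INTER_CUBIC)
cv2.imwrite("pics/h2.png",np.hstack([crop(s,150,85,100,130,4),crop(t,125,140,100,130,4)]))
E
```

```text
time_s: 5.77
tool_pos: [0.6112, 0.0979, 0.2443]
tool_rot: [-179.9, -0.0, 169.6]
force: [0.5, -4.7, -2.7]
grip_width: 0.0175
grasp_force: 20.1
time_s: 5.93
tool_pos: [0.6114, 0.0986, 0.2449]
tool_rot: [-180.0, 0.0, 169.6]
force: [0.1, -4.3, 0.9]
grip_width: 0.017
grasp_force: 19.9
```

View pics/h2.png

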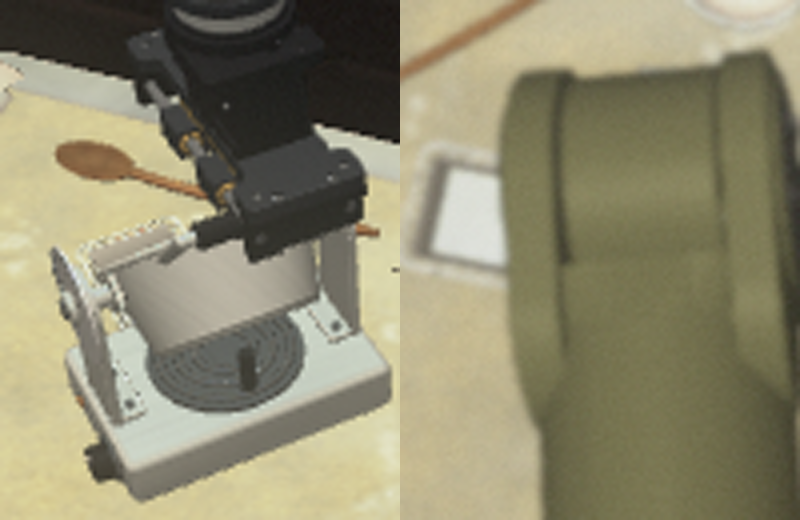

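The pan is tipped with the gripper still on the bar. The kinematics give 45.5°, and the drip tray has not moved. Hold for more than 2 s.

```bash
echo '[[0, 0, 0, 0, 0], [0, 0, 0, 0, 0], [0, 0, 0, 0, 0], [0, 0, 0, 0, 0], [0, 0, 0, 0, 0], [0, 0, 0, 0, 0], [0, 0, 0, 0, 0], [0, 0, 0, 0, 0]]' > mv.in && python3 steer.py mv.in
echo '[[0, 0, 0, 0, 0], [0, 0, 0, 0, 0], [0, 0, 0, 0, 0], [0, 0, 0, 0, 0], [0, 0, 0, 0, 0], [0, 0, 0, 0, 0], [0, 0, 0, 0, 0], [0, 0, 0, 0, 0]]' > mv.in && python3 steer.py mv.in
echo '[[0, 0, 0, 0, 0], [0, 0, 0, 0, 0], [0, 0, 0, 0, 0], [0, 0, 0, 0, 0], [0, 0, 0, 0, 0], [0, 0, 0, 0, 0], [0, 0, 0, 0, 0], [0, 0, 0, 0, 0]]' > mv.in && python3 steer.py mv.in
echo '[[0, 0, 0, 0, 0], [0, 0, 0, 0, 0], [0, 0, 0, 0, 0], [0, 0, 0, 0, 0], [0, 0, 0, 0, 0], [0, 0, 0, 0, 0], [0, 0, 0, 0, 0], [0, 0, 0, 0, 0]]' > mv.in && python3 steer.py mv.in
echo '[[0, -0.0034, 0.003, 0, 0], [0, -0.0081, 0.0075, 0, 0], [0, -0.0125, 0.0123, 0, 0], [0, -0.0167, 0.0172, 0, 0], [0, -0.0207, 0.0224, 0, 0], [0, -0.0244, 0.0278, 0, 0], [0, -0.0278, 0.0334, 0, 0], [0, -0.0309, 0.0391, 0, 0]]' > mv.in && python3 steer.py mv.in
echo '[[0, -0.0029, 0.0058, 0, 0], [0, -0.0054, 0.0118, 0, 0], [0, -0.0077, 0.0179, 0, 0], [0, -0.0096, 0.0242, 0, 0], [0, -0.0112, 0.0305, 0, 0], [0, -0.0125, 0.0369, 0, 0], [0, -0.0135, 0.0433, 0, 0], [0, -0.0142, 0.0498, 0, 0]]' > mv.in && python3 steer.py mv.in
echo '[[0, 0, 0.002, 0, 0], [0, 0, 0.004, 0, 0], [0, 0, 0.004, 0, 0], [0, 0, 0.004, 0, 0]]' > mv.in && python3 steer.py mv.in
```

```text
time_s: 6.7
tool_pos: [0.6114, 0.0984, 0.2446]
tool_rot: [180.0, 0.0, 169.6]
force: [-1.0, -4.2, 4.4]
grip_width: 0.017
grasp_force: 19.7
time_s: 7.37
tool_pos: [0.6114, 0.0983, 0.2446]
tool_rot: [-180.0, 0.0, 169.6]
force: [-0.9, -5.0, 4.5]
grip_width: 0.0166
grasp_force: 19.7
time_s: 8.03
tool_pos: [0.6114, 0.0983, 0.2446]
tool_rot: [-180.0, 0.0, 169.6]
force: [-1.0, -5.2, 4.7]
grip_width: 0.0171
grasp_force: 19.7
time_s: 8.7
tool_pos: [0.6114, 0.0983, 0.2446]
tool_rot: [-180.0, 0.0, 169.6]
force: [-0.8, -3.6, 5.1]
grip_width: 0.0169
grasp_force: 19.7
time_s: 9.37
tool_pos: [0.6058, 0.0689, 0.2054]
tool_rot: [179.9, 0.0, 169.6]
force: [-2.4, -3.5, 4.8]
grip_width: 0.0166
grasp_force: 19.5
time_s: 10.03
tool_pos: [0.603, 0.0537, 0.1547]
tool_rot: [-180.0, -0.0, 169.6]
force: [-1.2, -4.4, 4.1]
grip_width: 0.0158
grasp_force: 19.6
time_s: 10.37
tool_pos: [0.6029, 0.0532, 0.1506]
tool_rot: [-179.9, -0.0, 169.5]
force: [0.5, -5.2, -0.4]
grip_width: 0.0154
grasp_force: 19.8
```

```bash
echo '[[0, 0, 0, 0, 0.05], [0, 0, 0, 0, 0.05], [0, 0, 0, 0, 0.05], [0, 0, 0, 0, 0.05]]' > mv.in && python3 steer.py mv.in
echo '[[0, 0, -0.03, 0, 0.05], [0, 0, -0.07, 0, 0.05], [0, 0, -0.11, 0, 0.05], [0, -0.03, -0.14, 0, 0.05], [0, -0.07, -0.14, 0, 0.05], [0, -0.11, -0.14, 0, 0.05], [0, -0.15, -0.14, 0, 0.05], [0, -0.18, -0.14, 0, 0.05]]' > mv.in && python3 steer.py mv.in
echo '[[0, -0.03, 0, 0, 0.05], [0, -0.03, 0, 0, 0.05]]' > mv.in && python3 steer.py mv.in
python3 - <<'E'
from m import *
s,t=cam("scene"),cam("top")
for th in(75,90):
    a=dark(s,200,160,245,190,th);b=dark(t,225,185,250,230,th)
    print(th,a[0],a[2],b[0],b[2],tri(s,a[0],t,b[0]))
def crop(d,x,y,w,h,k):return cv2.resize(d["color"][y:y+h,x:x+w],None,fx=k,fy=k,interpolation=cv2.INTER_CUBIC)
cv2.imwrite("pics/h3.png",np.hstack([crop(s,160,95,100,110,4),crop(t,145,150,100,110,4)]))
E
```

```text
time_s: 10.7
tool_pos: [0.6031, 0.0559, 0.1513]
tool_rot: [179.9, -0.0, 169.7]
force: [0.3, 0.4, -0.1]
grip_width: 0.0346
grasp_force: 0.0
time_s: 11.37
tool_pos: [0.5698, -0.1259, 0.2923]
tool_rot: [180.0, 0.1, 169.5]
force: [-0.2, -0.7, -0.6]
grip_width: 0.0502
grasp_force: 0.0
time_s: 11.53
tool_pos: [0.563, -0.1601, 0.2923]
tool_rot: [-179.8, 0.1, 169.0]
force: [0.5, -1.6, 0.7]
grip_width: 0.0504
grasp_force: 0.0
75 [227.7444 171.3037] 270 [236.4943 207.4828] 87 (array([0.6079, 0.0483, 0.174 ]), np.float64(0.016419242213641654))
90 [227.2452 171.6688] 314 [236.3913 207.529 ] 138 (array([0.6073, 0.0489, 0.1725]), np.float64(0.015267970583511358))
```

View pics/h3.png

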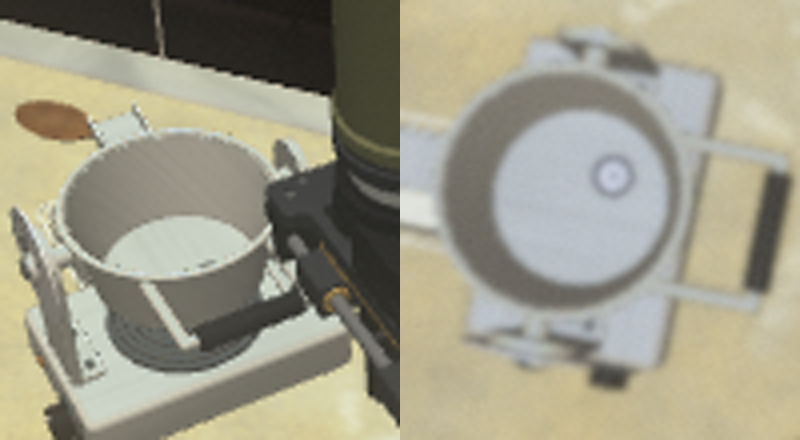

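The pan is back, but the gripper hides part of the handle in the scene view; the ring is at top (198.5,194.2). I'll press the bar gently from above with closed fingers to be sure it seats.

```bash
echo '[[0, 0.04, 0, 0, 0], [0, 0.08, 0, 0, 0], [0, 0.12, 0, 0, 0], [0, 0.155, 0, 0, 0], [0, 0.19, 0.01, 0, 0], [0, 0.215, 0.04, 0, 0], [0, 0.215, 0.07, 0, 0], [0, 0.215, 0.085, 0, 0]]' > mv.in && python3 steer.py mv.in 20
echo '[[0, 0, 0.006, 0, 0], [0, 0, 0.012, 0, 0], [0, 0, 0.015, 0, 0], [0, 0, 0.018, 0, 0], [0, 0, 0.018, 0, 0]]' > mv.in && python3 steer.py mv.in
```

```text
time_s: 12.3
tool_pos: [0.6021, 0.0654, 0.2024]
tool_rot: [180.0, -0.3, 170.1]
force: [-0.6, -1.9, 0.3]
grip_width: 0.0051
grasp_force: 0.0
time_s: 12.72
tool_pos: [0.6045, 0.0591, 0.1892]
tool_rot: [180.0, 0.1, 169.6]
force: [-0.1, 0.4, -0.0]
grip_width: 0.0001
grasp_force: 0.0
```

```bash
echo '[[0, -0.004, 0.002, 0, 0], [0, -0.004, 0.004, 0, 0], [0, -0.004, 0.006, 0, 0], [0, -0.004, 0.006, 0, 0]]' > mv.in && python3 steer.py mv.in ; echo '[[0, 0, 0.001, 0, 0], [0, 0, 0.002, 0, 0], [0, 0, 0.002, 0, 0]]' > mv.in && python3 steer.py mv.in
```

```text
time_s: 13.05
tool_pos: [0.6043, 0.0546, 0.1862]
tool_rot: [179.9, 0.2, 169.5]
force: [-3.6, -1.0, 14.4]
grip_width: 0.0004
grasp_force: 6.9
time_s: 13.3
tool_pos: [0.6043, 0.0545, 0.186]
tool_rot: [179.9, 0.2, 169.5]
force: [-7.7, -0.7, 22.2]
grip_width: 0.0006
grasp_force: 11.1
```

Seated hard at exactly the level height (bar top 0.169 m). Next, the probe.

```bash
python3 - <<'E'
from m import *
p,r,o=tool();print(r.inv().apply(np.array([.5282,-.2764,.30])-p))
E
echo '[[0, 0, -0.035, 0, 0], [0, -0.01, -0.075, 0, 0.04], [0, -0.04, -0.1, 7, 0.087], [0, -0.08, -0.114, 14, 0.087], [0.01, -0.12, -0.114, 21, 0.087], [0.01, -0.15, -0.114, 28, 0.087], [0.01, -0.19, -0.114, 35, 0.087], [0.01, -0.22, -0.114, 42, 0.087]]' > mv.in && python3 steer.py mv.in
python3 - <<'E'
from m import *
p,r,o=tool();print(r.inv().apply(np.array([.5282,-.2764,.30])-p),95.4-o["tool_rot"][2])
E
```

```text
[ 0.0143 -0.339  -0.1149]
time_s: 13.97
tool_pos: [0.5525, -0.1633, 0.2955]
tool_rot: [179.9, 0.1, 127.1]
force: [0.2, -0.6, -0.7]
grip_width: 0.0394
grasp_force: 0.0
[-0.0756 -0.0876 -0.0045] -31.680916593038987
```

```bash
echo '[[-0.02, -0.02, 0, 7, 0.087], [-0.04, -0.04, 0, 14, 0.087], [-0.05, -0.06, 0, 21, 0.087], [-0.065, -0.08, 0, 28, 0.087], [-0.073, -0.085, 0, 32, 0.087], [-0.073, -0.085, 0, 32, 0.087], [-0.073, -0.085, 0, 32, 0.087]]' > mv.in && python3 steer.py mv.in
python3 - <<'E'
from m import *
p,r,o=tool();print(r.inv().apply(np.array([.5282,-.2764,.1555])-p),95.4-o["tool_rot"][2])
E
```

```text
time_s: 14.55
tool_pos: [0.5308, -0.2694, 0.2947]
tool_rot: [180.0, -0.0, 95.6]
force: [0.2, 0.2, 0.5]
grip_width: 0.0835
grasp_force: 0.0
[-0.0067 -0.0033  0.1392] -0.22283237329791916
```

```bash
echo '[[-0.0065, -0.003, 0.02, 0, 0.087], [-0.0065, -0.003, 0.05, 0, 0.087], [-0.0065, -0.003, 0.08, 0, 0.087], [-0.0065, -0.003, 0.11, 0, 0.087], [-0.0065, -0.003, 0.13, 0, 0.087], [-0.0065, -0.003, 0.139, 0, 0.087], [-0.0065, -0.003, 0.139, 0, 0.087], [-0.0065, -0.003, 0.139, 0, 0.087]]' > mv.in && python3 steer.py mv.in
python3 - <<'E'
from m import *
p,r,o=tool();print(r.inv().apply(np.array([.5282,-.2764,.1555])-p),95.4-o["tool_rot"][2])
s,t=cam("scene"),cam("top")
def crop(d,x,y,w,h,k):return cv2.resize(d["color"][y:y+h,x:x+w],None,fx=k,fy=k,interpolation=cv2.INTER_CUBIC)
cv2.imwrite("pics/g1.png",np.hstack([crop(s,230,190,100,120,4),crop(t,310,180,100,120,4)]))
E
```

```text
time_s: 15.22
tool_pos: [0.5293, -0.2751, 0.1562]
tool_rot: [180.0, -0.0, 95.7]
force: [1.0, 0.7, -0.1]
grip_width: 0.0871
grasp_force: 0.0
[-0.0012 -0.0013  0.0007] -0.3085118518855836
```

View pics/g1.png

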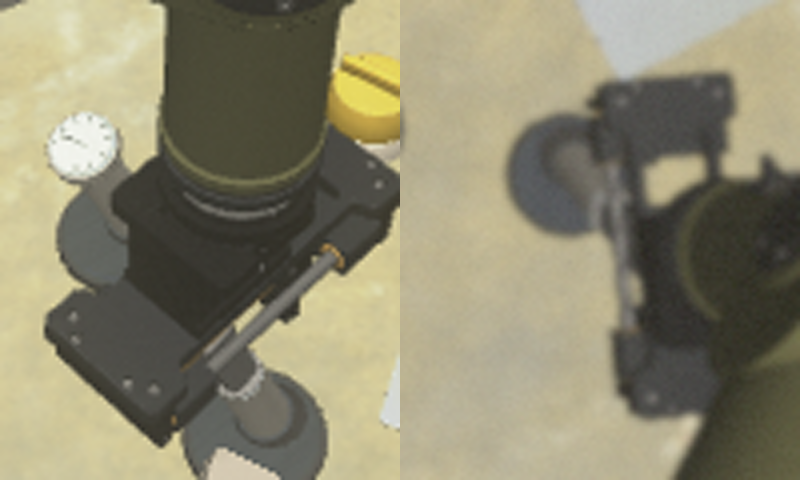

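The fingers straddle the handle in line with the lean, and the collar still sits on the tube mouth. I'll close lightly.

```bash
echo '[[0, 0, 0, 0, 0.04], [0, 0, 0, 0, 0.0], [0, 0, 0, 0, 0.0], [0, 0, 0, 0, 0.0], [0, 0, 0, 0, 0.0], [0, 0, 0, 0, 0.0], [0, 0, 0, 0, 0.0], [0, 0, 0, 0, 0.0]]' > mv.in && python3 steer.py mv.in 6
echo '[[0, 0, 0, 0, 0], [0, 0, 0, 0, 0.0]]' > mv.in && python3 steer.py mv.in
```

```text
time_s: 15.98
tool_pos: [0.5285, -0.2759, 0.1555]
tool_rot: [-180.0, -0.0, 95.6]
force: [-0.6, -0.5, 0.5]
grip_width: 0.0415
grasp_force: 0.4
time_s: 16.15
tool_pos: [0.5291, -0.2758, 0.1557]
tool_rot: [179.9, 0.0, 95.6]
force: [0.6, 0.2, 0.3]
grip_width: 0.0379
grasp_force: 5.1
```

```bash
echo '[[0, -0.002, -0.0056, 0, 0], [0, -0.0041, -0.0113, 0, 0], [0, -0.0068, -0.0188, 0, 0], [0, -0.0096, -0.0263, 0, 0], [0, -0.0123, -0.0338, 0, 0], [0, -0.015, -0.0413, 0, 0], [0, -0.0178, -0.0489, 0, 0], [0, -0.0205, -0.0564, 0, 0]]' > mv.in && python3 steer.py mv.in
```

```text
time_s: 16.82
tool_pos: [0.508, -0.2779, 0.2129]
tool_rot: [180.0, -0.0, 95.6]
force: [1.8, 0.0, -0.5]
grip_width: 0.0375
grasp_force: 5.4
```

```bash
echo '[[0, -0.0027, -0.0075, 0, 0], [0, -0.0055, -0.015, 0, 0], [0, -0.0082, -0.0225, 0, 0], [0, -0.011, -0.03, 0, 0], [0, -0.0137, -0.0376, 0, 0], [0, -0.0155, -0.0426, 0, 0], [0, -0.0155, -0.0426, 0, 0]]' > mv.in && python3 steer.py mv.in
python3 - <<'E'
from m import *
s,t=cam("scene"),cam("top")
cv2.imwrite("pics/l1.png",cv2.resize(s["color"][130:310,200:380],None,fx=3,fy=3,interpolation=cv2.INTER_CUBIC))
E
```

```text
time_s: 17.4
tool_pos: [0.4924, -0.2802, 0.256]
tool_rot: [179.9, 0.0, 95.5]
force: [-0.6, 0.3, 0.4]
grip_width: 0.0049
grasp_force: 0.0
```

View pics/l1.png

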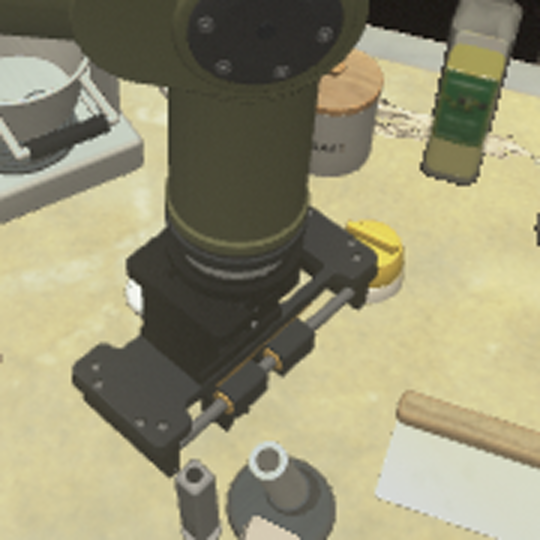

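The probe slipped out of the tilted grip near the tube mouth: its handle is at about scene (264,290), outside the fingers. I'll clear the arm so I can find it by differencing against the first pictures.

```bash
echo '[[0, 0, -0.03, 0, 0.03], [0, 0, -0.06, 0, 0.06], [0.03, 0, -0.09, 0, 0.06], [0.07, 0, -0.1, 0, 0.06], [0.11, 0, -0.1, 0, 0.06], [0.15, 0, -0.1, 0, 0.06], [0.19, 0, -0.1, 0, 0.06], [0.23, 0, -0.1, 0, 0.06]]' > mv.in && python3 steer.py mv.in
echo '[[0.04, 0, 0, 0, 0.06], [0.08, 0, 0, 0, 0.06], [0.12, 0, 0, 0, 0.06], [0.12, 0, 0, 0, 0.06]]' > mv.in && python3 steer.py mv.in
cat > diff.py <<'E'
from m import *
def dif(d,n,roi):
    x0,y0,x1,y1=roi;a=cv2.absdiff(d["color"],cv2.imread(f"pics/{n}0.png")).max(2)[y0:y1,x0:x1]
    m=cv2.morphologyEx((a>30).astype(np.uint8),cv2.MORPH_OPEN,np.ones((2,2)))
    k,l,st,c=cv2.connectedComponentsWithStats(m)
    for i in range(1,k):
        if st[i,4]>15:
            p=np.argwhere(l==i)[:,::-1]+[x0,y0];g=cv2.cvtColor(d["color"],cv2.COLOR_BGR2GRAY)[p[:,1],p[:,0]]
            r=cv2.minAreaRect(p.astype(np.float32));print(n,st[i,4],p.mean(0),np.round(cv2.boxPoints(r),1).tolist(),"gray",int(g.mean()))
E
python3 - <<'E'
from diff import *
s,t=cam("scene"),cam("top");cv2.imwrite("pics/s5.png",s["color"]);cv2.imwrite("pics/t5.png",t["color"])
dif(s,"scene",(150,200,400,384));dif(t,"top",(260,170,512,384))
E
```

```text
time_s: 18.17
tool_pos: [0.4696, -0.0485, 0.3544]
tool_rot: [180.0, -0.0, 95.6]
force: [1.9, 0.2, 0.3]
grip_width: 0.0472
grasp_force: 0.0
time_s: 18.5
tool_pos: [0.4568, 0.0785, 0.3534]
tool_rot: [-179.9, -0.1, 96.4]
force: [0.6, 1.6, -0.2]
grip_width: 0.0597
grasp_force: 0.0
scene 241 [285.5975 278.0207] [[272.8999938964844, 273.70001220703125], [283.29998779296875, 265.1000061035156], [299.0, 284.0], [288.70001220703125, 292.6000061035156]] gray 187
scene 470 [225.8553 365.6596] [[205.6999969482422, 381.20001220703125], [235.8000030517578, 342.8999938964844], [246.5, 351.29998779296875], [216.39999389648438, 389.6000061035156]] gray 148
top 288 [368.684 240.066] [[355.6000061035156, 233.3000030517578], [365.1000061035156, 225.6999969482422], [382.0, 246.8000030517578], [372.5, 254.39999389648438]] gray 169
top 113 [360.2655 304.1681] [[356.0, 291.0], [364.0, 291.0], [364.0, 323.0], [356.0, 323.0]] gray 131
```

```bash
python3 - <<'E'
import cv2,numpy as np
s,t=cv2.imread("pics/s5.png"),cv2.imread("pics/t5.png")
f=lambda a:cv2.resize(a,(400,440),interpolation=cv2.INTER_CUBIC)
cv2.imwrite("pics/v10.png",np.hstack([f(s[274:384,180:280]),f(t[270:380,320:420])]))
E
```

```text
(no output)
```

View pics/v10.png

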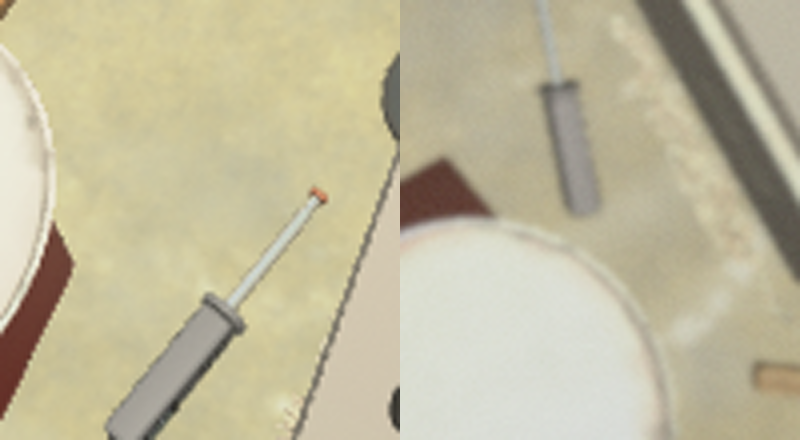

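The probe lies flat and free on the bench. Handle end: scene (211,383), top (365.7,323). Collar: scene (235.5,352), top (360,291.7). Foot: scene (259.5,322.7). It is close to the tall pot, so I'll take it by the shaft, draw it into the open, regrip it near the handle's end, and tip it upright about its foot.

```bash
python3 - <<'E'
from diff import *
s,t=cam("scene"),cam("top")
E_,e1=tri(s,(211,383),t,(365.75,323));C,e2=tri(s,(235.5,352),t,(360,291.75))
F=plane(s,(259.5,322.75),.018);print("end",E_,e1,"collar",C,e2,"foot",F,np.linalg.norm(E_-F),"top proj",proj(t,F))
E2,C2=plane(t,(365.75,323),.012),plane(t,(360,291.75),.015);print(E2,C2)
u=F-E2;u[2]=0;u/=np.linalg.norm(u);print("yaw",np.degrees(np.arctan2(u[1],u[0])),"g60",F-.06*u)
p,r,o=tool();G=F-.06*u;G[2]=.1;print("tool",p,o["tool_rot"],"d",r.inv().apply(G-p),"u in tool",r.inv().apply(u))
g=cv2.cvtColor(t["color"],cv2.COLOR_BGR2HSV);
E
```

```text
end [ 0.2934 -0.3107  0.0184] 0.006556230733391309 collar [ 0.3761 -0.2933  0.0187] 5.243911736965774e-05 foot [ 0.461  -0.2743  0.018 ] 0.17155052639895024 top proj [353.0761 261.092 ]
[ 0.2889 -0.3109  0.012 ] [ 0.3755 -0.2944  0.015 ]
yaw 12.014089296597293 g60 [ 0.4023 -0.2868  0.018 ]
tool [0.4588 0.0677 0.3542] [-179.9615    0.0522   95.5018] d [-0.3473 -0.09    0.2546] u in tool [ 0.1134  0.9935 -0.0008]
```

```bash
python3 - <<'E'
from diff import *
s,t=cam("scene"),cam("top")
for z in(0,.04,.08,.12,.16):
    f=lambda d,a,b:(lambda A,B:[float((A+(B-A)*(x-A[0])/(B[0]-A[0]))[1].round(3)) for x in(.47,.42,.38)])(plane(d,a,z),plane(d,b,z))
    print(z,"scene",f(s,(280,311),(252,384)),"top outer",f(t,(380,270),(420,337)),"cream",f(t,(391,270),(420,317)),"inner",f(t,(401,270),(420,300)))
E
```

```text
0 scene [-0.307, -0.334, -0.357] top outer [-0.336, -0.366, -0.39] cream [-0.367, -0.398, -0.423] inner [-0.396, -0.427, -0.453]
0.04 scene [-0.312, -0.34, -0.362] top outer [-0.325, -0.355, -0.379] cream [-0.355, -0.387, -0.411] inner [-0.383, -0.415, -0.44]
0.08 scene [-0.318, -0.346, -0.368] top outer [-0.315, -0.345, -0.369] cream [-0.344, -0.375, -0.4] inner [-0.371, -0.402, -0.428]
0.12 scene [-0.323, -0.351, -0.374] top outer [-0.304, -0.334, -0.358] cream [-0.332, -0.364, -0.388] inner [-0.358, -0.39, -0.415]
0.16 scene [-0.329, -0.357, -0.379] top outer [-0.294, -0.324, -0.348] cream [-0.321, -0.352, -0.377] inner [-0.346, -0.377, -0.403]
```

```bash
echo '[[-0.04, -0.01, 0, -7, 0], [-0.08, -0.02, 0, -14, 0], [-0.12, -0.03, 0, -21, 0], [-0.16, -0.045, 0, -28, 0], [-0.2, -0.06, 0, -30, 0], [-0.24, -0.07, 0, -30, 0], [-0.28, -0.08, 0, -30, 0], [-0.31, -0.1, 0, -30, 0]]' > mv.in && python3 steer.py mv.in 20
python3 - <<'E'
from m import *
p,r,o=tool();print(o["qpos"],r.inv().apply(np.array([.352,-.297,.06])-p))
E
```

```text
time_s: 19.47
tool_pos: [0.3898, -0.2499, 0.3546]
tool_rot: [180.0, 0.1, 125.4]
force: [0.9, 0.9, -0.4]
grip_width: 0.0145
grasp_force: 0.0
[-27.4421 -13.3941  48.2038  98.6212   9.9409  90.3185  55.4754] [-0.0162 -0.0583  0.2945]
```

```bash
echo '[[-0.008, -0.03, 0.03, 0, 0], [-0.012, -0.05, 0.06, 0, 0], [-0.012, -0.055, 0.1, 0, 0], [-0.012, -0.055, 0.14, 0, 0], [-0.012, -0.055, 0.18, 0, 0], [-0.012, -0.055, 0.22, 0, 0], [-0.012, -0.055, 0.26, 0, 0], [-0.012, -0.055, 0.275, 0, 0]]' > mv.in && python3 steer.py mv.in
python3 - <<'E'
from m import *
p,r,o=tool();print(o["qpos"],r.inv().apply(np.array([.352,-.297,.043])-p))
E
```

```text
time_s: 20.13
tool_pos: [0.349, -0.2879, 0.0756]
tool_rot: [-179.8, -0.2, 125.4]
force: [-0.1, 1.8, 0.2]
grip_width: 0.0006
grasp_force: 0.0
[-25.1662   4.7262  64.0883 122.3497  -4.9841  55.9707  77.0464] [-0.0093 -0.0027  0.0326]
```

```bash
echo '[[-0.007, 0, 0.01, 0, 0], [-0.007, 0, 0.02, 0, 0], [-0.007, 0, 0.025, 0, 0], [-0.007, 0, 0.028, 0, 0], [-0.007, 0, 0.031, 0, 0], [-0.007, 0, 0.031, 0, 0]]' > mv.in && python3 steer.py mv.in
python3 - <<'E'
from m import *
p,r,o=tool();print(r.inv().apply(np.array([.352,-.297,.043])-p))
E
```

```text
time_s: 20.63
tool_pos: [0.3567, -0.2941, 0.0486]
tool_rot: [180.0, -0.0, 125.6]
force: [-0.1, 0.9, -0.5]
grip_width: 0.0003
grasp_force: 0.0
[ 0.0004 -0.0055  0.0056]
```

```bash
echo '[[0, -0.006, 0.001, 0, 0], [0, -0.006, 0.003, 0, 0], [0, -0.006, 0.005, 0, 0], [0, -0.006, 0.007, 0, 0], [0, -0.006, 0.007, 0, 0]]' > mv.in && python3 steer.py mv.in
```

```text
time_s: 21.05
tool_pos: [0.3525, -0.2981, 0.0423]
tool_rot: [180.0, 0.0, 125.6]
force: [-1.1, 1.0, 6.8]
grip_width: 0.0004
grasp_force: 3.9
```

```bash
echo '[[0, 0.008, 0.0005, 0, 0], [0, 0.02, 0.0005, 0, 0], [0, 0.032, 0.0005, 0, 0], [0, 0.045, 0.0005, 0, 0], [0, 0.058, 0.0005, 0, 0], [0, 0.071, 0.0005, 0, 0], [0, 0.084, 0.0005, 0, 0], [0, 0.095, 0.0005, 0, 0]]' > mv.in && python3 steer.py mv.in
python3 - <<'E'
from diff import *
s,t=cam("scene"),cam("top");dif(s,"scene",(180,240,340,384))
h=cv2.cvtColor(s["color"],cv2.COLOR_BGR2HSV);m=((h[...,0]<12)&(h[...,1]>90)&(h[...,2]>90)).astype(np.uint8);m[:230]=0
n,l,st,c=cv2.connectedComponentsWithStats(m);print([(c[i].round(1),st[i,4]) for i in range(1,n) if st[i,4]>3])
E
```

```text
time_s: 21.72
tool_pos: [0.429, -0.2442, 0.0421]
tool_rot: [-179.9, 0.1, 125.5]
force: [-7.1, -3.4, 12.8]
grip_width: 0.0003
grasp_force: 6.7
scene 4649 [236.4203 288.7485] [[191.8000030517578, 240.0], [260.79998779296875, 227.1999969482422], [282.20001220703125, 342.29998779296875], [213.1999969482422, 355.1000061035156]] gray 75
scene 241 [285.5975 278.0207] [[272.8999938964844, 273.70001220703125], [283.29998779296875, 265.1000061035156], [299.0, 284.0], [288.70001220703125, 292.6000061035156]] gray 186
[(array([269.4, 287.8]), np.int32(5)), (array([178.3, 364.6]), np.int32(668))]
```

```bash
cat > foot.py <<'E'
from diff import *
def copper(d,y0=230):
    h=cv2.cvtColor(d["color"],cv2.COLOR_BGR2HSV);m=((h[...,0]<12)&(h[...,1]>90)&(h[...,2]>90)).astype(np.uint8);m[:y0]=0;m[:,:190]=0
    n,l,st,c=cv2.connectedComponentsWithStats(m);return [(c[i],int(st[i,4])) for i in range(1,n) if st[i,4]>2]
E
python3 - <<'E'
from foot import *
s=cam("scene");p,r,o=tool()
for c,a in copper(s):
    F=plane(s,c,.019);print(c,a,F);
    v=F-p;print("tcp->foot",np.hypot(v[0],v[1]),np.degrees(np.arctan2(v[1],v[0])))
E
```

```text
[269.5 286. ] 4 [ 0.5408 -0.2166  0.019 ]
tcp->foot 0.1115851589289632 13.243380405121439
[192.7863 342.687 ] 131 [ 0.3137 -0.2156  0.019 ]
tcp->foot 0.1214255799793491 167.37271786251623
```

```bash
echo '[[0.004, 0.012, 0, 0, 0], [0.008, 0.022, 0, 0, 0], [0.014, 0.032, 0, 0, 0], [0.02, 0.037, 0, 0, 0], [0.024, 0.037, 0, 0, 0], [0.024, 0.037, -0.01, 0, 0], [0.024, 0.037, -0.04, 0, 0], [0.024, 0.037, -0.08, 0, 0]]' > mv.in && python3 steer.py mv.in
echo '[[0, 0, -0.02, 7, 0], [0.04, 0, -0.03, 7, 0.04], [0.08, 0, -0.03, 7, 0.04], [0.12, 0, -0.03, 7, 0.04], [0.16, 0, -0.03, 7, 0.04], [0.18, 0, -0.03, 7, 0.04], [0.18, 0, -0.03, 7, 0.04]]' > mv.in && python3 steer.py mv.in
python3 - <<'E'
from foot import *
s,t=cam("scene"),cam("top")
print(copper(s));dif(s,"scene",(190,260,340,384));dif(t,"top",(270,225,420,384));print(tool()[0])
E
```

```text
time_s: 22.53
tool_pos: [0.4431, -0.2007, 0.1201]
tool_rot: [-179.7, -0.2, 125.6]
force: [1.8, 0.7, 0.6]
grip_width: 0.0004
grasp_force: 0.0
time_s: 23.12
tool_pos: [0.3479, -0.0615, 0.155]
tool_rot: [179.6, 0.3, 118.8]
force: [3.6, -5.4, 20.2]
grip_width: 0.0322
grasp_force: 0.0
[(array([272., 284.]), 3), (array([192.8092, 342.626 ]), 131)]
scene 241 [285.5975 278.0207] [[272.8999938964844, 273.70001220703125], [283.29998779296875, 265.1000061035156], [299.0, 284.0], [288.70001220703125, 292.6000061035156]] gray 187
scene 340 [237.9206 324.3059] [[219.60000610351562, 334.0], [247.8000030517578, 304.1000061035156], [256.6000061035156, 312.29998779296875], [228.39999389648438, 342.29998779296875]] gray 143
top 265 [368.7962 239.9585] [[355.8999938964844, 233.10000610351562], [365.0, 225.8000030517578], [381.5, 246.39999389648438], [372.3999938964844, 253.6999969482422]] gray 165
top 99 [338.1717 272.9192] [[334.0, 260.0], [343.0, 260.0], [343.0, 291.0], [334.0, 291.0]] gray 131
top 4133 [294.0726 344.6552] [[270.0, 383.0], [270.0, 277.0], [331.0, 277.0], [331.0, 383.0]] gray 87
[ 0.3467 -0.0612  0.1549]
```

The gripper's body touches the pot rim here (20 N), so I'll back off upward at once.

```bash
echo '[[0, 0, -0.04, 0, 0.04], [0, 0.03, -0.08, 0, 0.04], [0, 0.05, -0.1, 0, 0.04]]' > mv.in && python3 steer.py mv.in
python3 - <<'E'
from foot import *
s,t=cam("scene"),cam("top");f=s["color"][230:384];print(env.get_obs()["force"])
# probe handle: PCA of grey pixels in top & scene blobs
def blob(d,n,roi):
    x0,y0,x1,y1=roi;a=cv2.absdiff(d["color"],cv2.imread(f"pics/{n}0.png")).max(2)[y0:y1,x0:x1]
    k,l,st,c=cv2.connectedComponentsWithStats((a>25).astype(np.uint8));i=1+np.argmax(st[1:,4])
    p=np.argwhere(l==i)[:,::-1]+[x0,y0];(cx,cy),(w,h),an=cv2.minAreaRect(p.astype(np.float32));b=cv2.boxPoints(((cx,cy),(w,h),an))
    e=[(b[0]+b[1])/2,(b[2]+b[3])/2] if np.linalg.norm(b[0]-b[1])<np.linalg.norm(b[1]-b[2]) else [(b[1]+b[2])/2,(b[3]+b[0])/2]
    return p.mean(0),e,st[i,4]
S=blob(s,"scene",(205,290,275,384));T=blob(t,"top",(332,252,350,300));print(S,T)
print("handle",tri(s,S[0],t,T[0]),"ends scene",[plane(s,e,.013) for e in S[1]],"ends top",[plane(t,e,.013) for e in T[1]])
print("copper",[plane(s,c,.019) for c,a in copper(s)[:1]])
E
```

```text
time_s: 23.47
tool_pos: [0.3804, -0.045, 0.2412]
tool_rot: [179.9, 0.0, 118.2]
force: [1.3, -0.1, 0.6]
grip_width: 0.0401
grasp_force: 0.0
[ 0.395   0.1802 -0.3155]
(array([239.9487, 319.3886]), [array([268.1266, 289.178 ], dtype=float32), array([223.0037, 337.1211], dtype=float32)], np.int32(507)) (array([338.7834, 275.2675]), [array([337.1698, 258.2711], dtype=float32), array([342.1631, 291.9759], dtype=float32)], np.int32(157))
handle (array([ 0.4256, -0.2364,  0.0193]), np.float64(0.01107592425097934)) ends scene [array([ 0.5347, -0.2187,  0.013 ]), array([ 0.3755, -0.2462,  0.013 ])] ends top [array([ 0.4677, -0.2303,  0.013 ]), array([ 0.3737, -0.2444,  0.013 ])]
copper [array([ 0.5493, -0.2163,  0.019 ])]
```

```bash
python3 - <<'E'
from m import *
p,r,o=tool();print(r.inv().apply(np.array([.431,-.268,.20])-p))
E
```

```text
[-0.2193 -0.0705  0.0466]
```

```bash
echo '[[-0.035, 0, 0, -6, 0], [-0.07, -0.01, 0, -6, 0], [-0.105, -0.025, 0, -6, 0], [-0.14, -0.04, 0.01, -6, 0], [-0.175, -0.055, 0.02, -6, 0], [-0.205, -0.065, 0.03, -6, 0], [-0.219, -0.07, 0.03, -6, 0], [-0.219, -0.07, 0.03, -6, 0]]' > mv.in && python3 steer.py mv.in
python3 - <<'E'
from m import *
p,r,o=tool();print(o["tool_rot"],r.inv().apply(np.array([.431,-.268,.022])-p),r.inv().apply([0,1,0]))
E
```

```text
time_s: 24.23
tool_pos: [0.4243, -0.272, 0.2094]
tool_rot: [179.9, 0.1, 124.3]
force: [-0.7, 0.9, 0.8]
grip_width: 0.0016
grasp_force: 0.0
[179.91     0.09   124.2706] [-0.0002  0.0075  0.1874] [ 0.8264  0.5631 -0.0004]
```

```bash
echo '[[0, 0.006, 0.03, 0, 0], [0, 0.006, 0.065, 0, 0], [0, 0.006, 0.1, 0, 0], [0, 0.006, 0.135, 0, 0], [0, 0.006, 0.16, 0, 0], [0, 0.006, 0.178, 0, 0], [0, 0.006, 0.186, 0, 0], [0, 0.006, 0.186, 0, 0]]' > mv.in && python3 steer.py mv.in
echo '[[0.006, 0.004, 0, 0, 0], [0.012, 0.009, 0, 0, 0], [0.018, 0.013, 0, 0, 0], [0.023, 0.016, 0, 0, 0], [0.028, 0.019, 0, 0, 0], [0.028, 0.019, 0, 0, 0]]' > mv.in && python3 steer.py mv.in
```

```text
time_s: 24.9
tool_pos: [0.4303, -0.2626, 0.0227]
tool_rot: [179.9, -0.1, 124.7]
force: [0.3, 0.0, 0.4]
grip_width: 0.0003
grasp_force: 0.0
time_s: 25.4
tool_pos: [0.4316, -0.2287, 0.0246]
tool_rot: [179.7, 0.0, 124.7]
force: [-0.1, 0.2, -0.7]
grip_width: 0.0002
grasp_force: 0.0
```

```bash
echo '[[-0.004, -0.003, 0, 0, 0], [-0.004, -0.003, -0.04, 0, 0], [-0.004, -0.003, -0.08, 0, 0.04], [-0.004, -0.003, -0.12, 0, 0.04], [-0.004, -0.003, -0.16, 0, 0.04], [-0.004, -0.003, -0.2, 0, 0.04], [0.03, 0.03, -0.23, 0, 0.04], [0.06, 0.05, -0.25, 0, 0.04]]' > mv.in && python3 steer.py mv.in
echo '[[0.035, 0.023, 0, 0, 0.04], [0.07, 0.045, 0, 0, 0.04], [0.1, 0.07, 0, 0, 0.04], [0.1, 0.07, 0, 0, 0.04]]' > mv.in && python3 steer.py mv.in
cat > lie.py <<'E'
from foot import *
def blob(d,n,roi):
    x0,y0,x1,y1=roi;a=cv2.absdiff(d["color"],cv2.imread(f"pics/{n}0.png")).max(2)[y0:y1,x0:x1]
    k,l,st,c=cv2.connectedComponentsWithStats((a>25).astype(np.uint8));i=1+np.argmax(st[1:,4])
    p=np.argwhere(l==i)[:,::-1]+[x0,y0];(cx,cy),(w,h),an=cv2.minAreaRect(p.astype(np.float32));b=cv2.boxPoints(((cx,cy),(w,h),an))
    e=[(b[0]+b[1])/2,(b[2]+b[3])/2] if np.linalg.norm(b[0]-b[1])<np.linalg.norm(b[1]-b[2]) else [(b[1]+b[2])/2,(b[3]+b[0])/2]
    return p.mean(0),e,st[i,4]
E
python3 - <<'E'
from lie import *
s,t=cam("scene"),cam("top");p,r,o=tool();print(p)
S=blob(s,"scene",(195,270,272,345));T=blob(t,"top",(315,245,345,300));print(S,T)
print("handle",tri(s,S[0],t,T[0]),"ends scene",[plane(s,e,.013) for e in S[1]],"ends top",[plane(t,e,.013) for e in T[1]])
print("copper",[(c,plane(s,c,.019)) for c,a in copper(s)])
E
```

```text
time_s: 26.07
tool_pos: [0.4375, -0.1671, 0.2703]
tool_rot: [179.6, 0.2, 124.3]
force: [1.4, 1.2, -0.4]
grip_width: 0.0325
grasp_force: 0.0
time_s: 26.4
tool_pos: [0.438, -0.035, 0.2678]
tool_rot: [179.6, -0.1, 125.2]
force: [-0.1, -0.5, 0.8]
grip_width: 0.0398
grasp_force: 0.0
[ 0.4377 -0.0422  0.2676]
(array([233.6059, 308.3499]), [array([271.8971, 292.1205], dtype=float32), array([210.5998, 318.054 ], dtype=float32)], np.int32(543)) (array([323.172, 283.568]), [array([327.9473, 256.8338], dtype=float32), array([321.1365, 299.9689], dtype=float32)], np.int32(250))
handle (array([ 0.4159, -0.1995,  0.0284]), np.float64(0.041977278919970704)) ends scene [array([ 0.5367, -0.2308,  0.013 ]), array([ 0.3799, -0.1903,  0.013 ])] ends top [array([ 0.4713, -0.2039,  0.013 ]), array([ 0.3506, -0.1849,  0.013 ])]
copper [(array([277.1667, 289.3333]), array([ 0.5496, -0.2356,  0.019 ])), (array([192.7597, 342.7674]), array([ 0.3136, -0.2158,  0.019 ]))]
```

The probe now lies in the open: foot (0.550,-0.236), handle end (0.380,-0.190), yaw −15°. I'll grip it near the handle's end, across its axis.

```bash
echo '[[0, 0, 0, -7, 0.05], [0, 0, 0, -14, 0.05], [-0.03, 0, 0, -21, 0.05], [-0.06, 0, 0, -28, 0.05], [-0.09, -0.03, 0, -35, 0.05], [-0.1, -0.06, 0, -40, 0.05], [-0.1, -0.09, 0, -40, 0.05], [-0.1, -0.11, 0, -40, 0.05]]' > mv.in && python3 steer.py mv.in 3
python3 - <<'E'
from m import *
p,r,o=tool();print(p,o["tool_rot"],r.inv().apply(np.array([.3945,-.1944,.0195])-p))
E
```

```text
time_s: 27.17
tool_pos: [0.401, -0.1928, 0.2668]
tool_rot: [179.9, 0.1, 164.2]
force: [0.2, 0.3, -0.1]
grip_width: 0.0499
grasp_force: 0.0
[ 0.401  -0.1928  0.2668] [179.9077   0.1097 164.1879] [ 0.0063 -0.0037  0.2473]
```

```bash
echo '[[0.004, -0.002, 0.03, 0, 0.05], [0.004, -0.002, 0.07, 0, 0.05], [0.004, -0.002, 0.11, 0, 0.05], [0.004, -0.002, 0.15, 0, 0.05], [0.004, -0.002, 0.19, 0, 0.05], [0.004, -0.002, 0.215, 0, 0.05], [0.004, -0.002, 0.215, 0, 0.05]]' > mv.in && python3 steer.py mv.in
python3 - <<'E'
from m import *
p,r,o=tool();print(p,o["tool_rot"],r.inv().apply(np.array([.3945,-.1944,.0195])-p))
E
```

```text
time_s: 27.75
tool_pos: [0.3952, -0.1889, 0.0474]
tool_rot: [179.9, -0.4, 164.4]
force: [-1.7, 0.5, -0.0]
grip_width: 0.0502
grasp_force: 0.0
[ 0.3952 -0.1889  0.0474] [179.9373  -0.409  164.4253] [-0.001  -0.0055  0.0279]
```

```bash
echo '[[-0.001, -0.004, 0.012, 0, 0.05], [-0.001, -0.004, 0.022, 0, 0.05], [-0.001, -0.004, 0.028, 0, 0.05], [-0.001, -0.004, 0.028, 0, 0.05], [-0.001, -0.004, 0.028, 0, 0.02], [-0.001, -0.004, 0.028, 0, 0], [-0.001, -0.004, 0.028, 0, 0], [-0.001, -0.004, 0.028, 0, 0]]' > mv.in && python3 steer.py mv.in 3
echo '[[0, 0, 0, 0, 0], [0, 0, 0, 0, 0], [0, 0, 0, 0, 0], [0, 0, 0, 0, 0]]' > mv.in && python3 steer.py mv.in 3
```

```text
time_s: 28.42
tool_pos: [0.4009, -0.1924, 0.0248]
tool_rot: [179.8, 0.3, 164.6]
force: [0.5, 0.0, 0.7]
grip_width: 0.0309
grasp_force: 0.0
time_s: 28.75
tool_pos: [0.4007, -0.1924, 0.0245]
tool_rot: [179.8, 0.2, 164.6]
force: [-0.8, -1.0, 3.2]
grip_width: 0.0222
grasp_force: 3.0
```

```bash
echo '[[0, 0, -0.006, 0, 0], [0, 0, -0.014, 0, 0], [0, 0, -0.022, 0, 0], [0, 0, -0.03, 0, 0], [0, 0, -0.038, 0, 0], [0, 0, -0.046, 0, 0], [0, 0, -0.054, 0, 0], [0, 0, -0.06, 0, 0]]' > mv.in && python3 steer.py mv.in 3
python3 - <<'E'
from foot import *
s=cam("scene");print(env.get_obs()["force"],[(c.round(1),a,plane(s,c,.012),plane(s,c,.08)) for c,a in copper(s)])
E
```

```text
time_s: 29.42
tool_pos: [0.4005, -0.1926, 0.0854]
tool_rot: [179.8, 0.3, 164.6]
force: [0.8, 1.0, -0.4]
grip_width: 0.0223
grasp_force: 3.0
[ 0.5664  0.5255 -0.622 ] [(array([270.7, 293.5]), 6, array([ 0.5323, -0.2313,  0.012 ]), array([ 0.5076, -0.2578,  0.08  ])), (array([192.8, 342.7]), 130, array([ 0.3146, -0.2129,  0.012 ]), array([ 0.3059, -0.2406,  0.08  ]))]
```

The foot stays down and the probe pivots in the light grip. I'll swing the tool in an arc over the foot.

```bash
echo '[[-0.009, 0, -0.013, 0, 0], [-0.019, 0, -0.025, 0, 0], [-0.03, 0, -0.037, 0, 0], [-0.042, 0, -0.047, 0, 0], [-0.055, 0, -0.056, 0, 0], [-0.0695, 0, -0.064, 0, 0], [-0.085, 0, -0.07, 0, 0], [-0.1, 0, -0.0745, 0, 0]]' > mv.in && python3 steer.py mv.in 3
python3 - <<'E'
from foot import *
s=cam("scene");print(env.get_obs()["force"],[(c.round(1),a,plane(s,c,.006)) for c,a in copper(s)])
E
```

```text
time_s: 30.13
tool_pos: [0.4971, -0.2191, 0.1597]
tool_rot: [179.8, 0.2, 164.6]
force: [-0.8, 0.3, 1.1]
grip_width: 0.022
grasp_force: 3.0
[ 2.9357 -1.0227  1.5705] [(array([274. , 292.8]), 6, array([ 0.5421, -0.2329,  0.006 ])), (array([192.8, 342.6]), 132, array([ 0.3155, -0.2101,  0.006 ]))]
```

```bash
echo '[[-0.01, 0, -0.002, 0, 0], [-0.02, 0, -0.004, 0, 0], [-0.03, 0, -0.0055, 0, 0], [-0.039, 0, -0.0062, 0, 0], [-0.045, 0, -0.0065, 0, 0], [-0.047, 0, -0.0065, 0, 0], [-0.047, 0, -0.0065, 0, 0]]' > mv.in && python3 steer.py mv.in 3
python3 - <<'E'
from foot import *
s=cam("scene");p,r,o=tool();print(p,o["force"],[(c.round(1),a,plane(s,c,.003)) for c,a in copper(s)])
# handle/collar/shaft pixels: rows down from TCP projection to foot
print("tcp px",proj(s,p),"vertical foot px",proj(s,[p[0],p[1],p[2]-.152]))
h=cv2.cvtColor(s["color"],cv2.COLOR_BGR2HSV);g=cv2.cvtColor(s["color"],cv2.COLOR_BGR2GRAY)
for y in range(240,304,3):print(y,g[y,250:296:2],)
E
```

```text
time_s: 30.77
tool_pos: [0.5417, -0.2315, 0.1654]
tool_rot: [179.8, 0.2, 164.6]
force: [-0.3, 0.6, 1.2]
grip_width: 0.022
grasp_force: 3.0
[ 0.5413 -0.2315  0.1654] [-0.2276  0.4325 -0.5678] [(array([273.5, 293.3]), 6, array([ 0.5413, -0.232 ,  0.003 ])), (array([192.8, 342.7]), 130, array([ 0.3157, -0.2092,  0.003 ]))]
tcp px [275.4277 257.6725] vertical foot px [273.473 291.184]
240 [102 101 105  79  85  94 126  76  83  55  53  52  52  51  51  52  52  50
  51  50  51  52  50]
243 [ 99  99 100 104  93 110  99 128  83  70  66  54  52  53  52  52  50  50
  49  52  52  53  53]
246 [102  99 102  91 103 109 111 108 122  54  58  61  56  52  51  52  50  50
  51  51  51  53  53]
249 [102 103 100 100  83  92  99  86  79  76  76  72  62  56  51  50  51  52
  52  52  52  53  74]
252 [101 103 101 100  98 101  99  66  75  77  76  77  58  61  54  53  52  53
  74  74  75  75  76]
255 [102  99 101 100 102 100  98  74  60  76  76  77  76  58  68  74  75  75
  75  75  76  74  75]
258 [ 98 104 103 100  99  99  98  99  75  60  77  76  71  59  58  74  74  74
  75  75  75  76  75]
261 [191  74  81  95  9
[... 761 characters left out ...]
11 211]
285 [200 199 195 194 198 201 200 204 200 201 201 128 117 198 198 190 108 208
 110 112 111 137 211]
288 [195 199 197 200 196 199 204 208 204 204 204 147 117 203 164  98 102 109
 210 207 209 206 112]
291 [195 197 198 198 196 196 202 204 204 204 204 137 115 154 100 102 100  99
 100 105 108 111 112]
294 [195 197 199 199 206 205 205 203 204 203 203 137 149  96 102 100 100 100
 100  93 104 108 111]
297 [201 201 197 197 194 199 202 200 206 207 200 202 197  96 102 101 103 100
 101 100  88 104 110]
300 [201 204 204 202 202 201 199 199 200 202 201 200 196  94 102 101 102 102
 103 101 101  86  84]
303 [200 201 203 198 200 198 198 199 197 195 200 198 199  93 101 104 105 195
 198 196 102 101 102]
```

The probe stands upright on its foot: copper at scene (273.5,293.3), against (273.5,292) predicted for vertical. I'll firm up the grip and lift, then measure the ring in both views.

```bash
echo '[[0, 0, 0, 0, 0], [0, 0, 0, 0, 0], [0, 0, 0, 0, 0], [0, 0, 0, 0, 0]]' > mv.in && python3 steer.py mv.in 25
echo '[[0, 0, -0.01, 0, 0], [0, 0, -0.03, 0, 0], [0, 0, -0.06, 0, 0], [0, 0, -0.1, 0, 0], [0, 0, -0.14, 0, 0], [0, 0, -0.18, 0, 0], [0, 0, -0.21, 0, 0], [0, 0, -0.21, 0, 0]]' > mv.in && python3 steer.py mv.in
python3 - <<'E'
from foot import *
s,t=cam("scene"),cam("top");p,r,o=tool();print(p,o["force"],copper(s,150))
print("vertical foot px",proj(s,p-[0,0,.166]))
for d,n,(x,y),R_ in((s,"s",(208,161),9),(t,"t",(198,194),8)):
    print(n);print(cv2.cvtColor(d["color"],cv2.COLOR_BGR2GRAY)[y-R_:y+R_,x-14:x+15])
E
```

```text
time_s: 31.15
tool_pos: [0.5414, -0.2315, 0.1658]
tool_rot: [179.8, 0.2, 164.6]
force: [0.5, 1.1, 1.2]
grip_width: 0.0213
grasp_force: 25.0
time_s: 31.82
tool_pos: [0.5422, -0.2336, 0.3838]
tool_rot: [179.9, 0.9, 164.6]
force: [0.3, -0.5, -0.7]
grip_width: 0.0215
grasp_force: 25.0
[ 0.5408 -0.2326  0.3773] [-0.2959 -0.2636 -1.7377] [(array([277.8333, 244.3333]), 6), (array([192.7879, 342.5909]), 132)]
vertical foot px [276.2775 246.3053]
s
[[201 203 203 201 201 205 203 202 203 205 205 205 204 205 206 205 206 206
  205 207 208 207 208 209 206 180 140 142 140]
 [199 203 204 203 202 203 205 203 202 204 206 204 204 205 206 206 206 205
  207 206 207 207 208 209 210 208 194 138 139]
 [198 200 203 205 203 203 203 204 203 203 205 205 205 205 205 206 206 205
  204 205 206 208 207 209 209 210 209 190 134]
 [202 199 201 204 204 202 203 206 205 204 203 206 206 206 206 207 207 207
  206 205 206 206 207 209 208 210 210 208 188]
 [203 201 199 203 205 204 204 204 205 205 203 205 207 204 205 205 206 206
  205 206 206 204 207 207 207 209 210 209 201]
 [204 204 200 201 205 205 204 205 206 206 206 204 2
[... 2761 characters left out ...]
184 180 166 153 147 167 183 189 188 186 167 151
  153 172 182 182 185 183 186 180 174 151 130]
 [181 181 184 185 185 186 186 183 177 163 152 151 163 170 172 164 151 150
  161 177 184 184 184 185 186 181 178 159 130]
 [185 184 183 184 183 183 186 182 183 176 163 152 148 149 150 148 152 162
  174 180 182 185 186 185 186 183 178 161 131]
 [182 184 185 184 184 183 182 185 182 181 180 169 164 159 158 164 172 178
  180 185 184 185 185 184 183 182 179 162 129]
 [182 184 186 184 186 183 186 185 183 184 182 179 180 178 179 180 182 183
  183 184 183 187 189 186 183 184 177 155 129]
 [181 182 182 184 183 184 183 184 185 184 186 185 183 185 185 186 186 186
  187 186 184 187 184 186 185 185 175 153 128]]
```

```bash
python3 - <<'E'
from foot import *
p,r,o=tool();s,t=cam("scene"),cam("top")
print(p,o["tool_rot"],copper(s,150)[0],proj(s,p-[0,0,.166]))
S=plane(t,(197.5,193.6),.1);print("spot cam",S)
a=dark(s,200,160,245,190,80);b=dark(t,225,185,250,230,80);H,e=tri(s,a[0],t,b[0])
H2=plane(t,b[0],.16);print("handle",H,e,H2)
for a_ in(10.2,11):
    c,q=np.cos(np.radians(a_)),np.sin(np.radians(a_));print(a_,H2[:2]+np.array([q,c])*.112+np.array([c,-q])*.018)
# two-view check of ring far edge: scene(212.5,160.5)
T=S.copy();T[2]=.35;print("move",r.inv().apply(T-p))
E
```

```text
[ 0.5408 -0.2326  0.3773] [179.8649   0.3563 164.586 ] (array([276.2857, 246.    ]), 7) [276.2775 246.3053]
spot cam [0.6388 0.1601 0.1   ]
handle [0.601  0.0535 0.1594] 0.0008646907973781938 [0.6013 0.0532 0.16  ]
10.2 [0.6389 0.1603]
11 [0.6404 0.1597]
move [0.01   0.4046 0.0282]
```

The ring and the handle-based estimate agree on the spot at (0.639,0.160); the pan is level and the probe hangs vertical. Carrying it over.

```bash
echo '[[0, 0.02, 0, 0, 0], [0, 0.05, 0, 0, 0], [0.003, 0.08, 0, 0, 0], [0.004, 0.11, 0, 0, 0], [0.005, 0.14, 0, 0, 0], [0.006, 0.17, 0, 0, 0], [0.007, 0.2, 0, 0, 0], [0.008, 0.23, 0, 0, 0]]' > mv.in && python3 steer.py mv.in
echo '[[0, 0.03, 0, 0, 0], [0.001, 0.06, 0, 0, 0], [0.001, 0.09, 0, 0, 0], [0.002, 0.12, 0, 0, 0], [0.002, 0.145, 0, 0, 0], [0.002, 0.165, 0, 0, 0], [0.002, 0.172, 0, 0, 0], [0.002, 0.172, 0, 0, 0]]' > mv.in && python3 steer.py mv.in
echo '[[0, 0, 0, 0, 0], [0, 0, 0, 0, 0]]' > mv.in && python3 steer.py mv.in
python3 - <<'E'
from foot import *
p,r,o=tool();print(p,o["force"],r.inv().apply(np.array([.639,.160,.30])-p))
E
```

```text
time_s: 32.68
tool_pos: [0.5933, -0.0066, 0.3741]
tool_rot: [179.9, -0.0, 164.6]
force: [1.0, -0.0, -0.9]
grip_width: 0.022
grasp_force: 25.0
time_s: 33.35
tool_pos: [0.637, 0.1606, 0.3741]
tool_rot: [179.9, -0.0, 164.8]
force: [-0.4, 0.8, -1.0]
grip_width: 0.022
grasp_force: 25.0
time_s: 33.52
tool_pos: [0.6376, 0.1558, 0.3764]
tool_rot: [179.9, 0.2, 164.5]
force: [-0.0, -1.0, -0.2]
grip_width: 0.0217
grasp_force: 25.0
[0.6376 0.1558 0.3764] [-0.0451 -1.0364 -0.2452] [0.     0.0043 0.0764]
```

```bash
echo '[[0, 0.004, 0.015, 0, 0], [0, 0.004, 0.035, 0, 0], [0, 0.004, 0.055, 0, 0], [0, 0.004, 0.075, 0, 0], [0, 0.004, 0.09, 0, 0], [0, 0.004, 0.1, 0, 0], [0, 0.004, 0.1, 0, 0], [0, 0.004, 0.1, 0, 0]]' > mv.in && python3 steer.py mv.in
python3 - <<'E'
from foot import *
p,r,o=tool();print(p,o["force"],o["tool_rot"],r.inv().apply(np.array([.639,.160,.2665])-p))
s=cam("scene");p,r,o=tool();h=cv2.cvtColor(s["color"],cv2.COLOR_BGR2HSV);m=((h[...,0]<14)&(h[...,1]>70)&(h[...,2]>80)).astype(np.uint8);m[:130]=0;m[185:]=0;m[:,:180]=0;m[:,245:]=0
n,l,st,c=cv2.connectedComponentsWithStats(m);print([(c[i],int(st[i,4])) for i in range(1,n)],proj(s,p-[0,0,.164]),proj(s,[.639,.16,.1]))
E
```

```text
time_s: 34.18
tool_pos: [0.6392, 0.1611, 0.2771]
tool_rot: [179.9, 0.2, 164.5]
force: [0.7, -0.4, -0.6]
grip_width: 0.0217
grasp_force: 25.0
[0.6392 0.1611 0.2771] [ 0.7457 -0.4142 -0.6   ] [179.8593   0.2038 164.5292] [-0.0001 -0.0012  0.0106]
[(array([243., 143.]), 1), (array([212.    , 160.1667]), 6)] [211.5802 159.6534] [212.1046 163.4954]
```

```bash
echo '[[0, -0.001, 0.003, 0, 0], [0, -0.001, 0.006, 0, 0], [0, -0.001, 0.008, 0, 0], [0, -0.001, 0.008, 0, 0], [0, -0.001, 0.008, 0, 0], [0, -0.001, 0.008, 0, 0]]' > mv.in && python3 steer.py mv.in
for z in 0.001 ; do echo '[[0, 0, 0.001, 0, 0], [0, 0, 0.001, 0, 0], [0, 0, 0.001, 0, 0]]' > mv.in && python3 steer.py mv.in; echo '[[0, 0, 0.001, 0, 0], [0, 0, 0.001, 0, 0], [0, 0, 0.001, 0, 0]]' > mv.in && python3 steer.py mv.in; echo '[[0, 0, 0.001, 0, 0], [0, 0, 0.001, 0, 0], [0, 0, 0.001, 0, 0]]' > mv.in && python3 steer.py mv.in; echo '[[0, 0, 0.001, 0, 0], [0, 0, 0.001, 0, 0], [0, 0, 0.001, 0, 0]]' > mv.in && python3 steer.py mv.in; done
```

```text
time_s: 34.73
tool_pos: [0.639, 0.1615, 0.2688]
tool_rot: [179.8, 0.2, 164.6]
force: [-0.6, 1.4, -1.0]
grip_width: 0.022
grasp_force: 25.0
time_s: 34.98
tool_pos: [0.6389, 0.1614, 0.2677]
tool_rot: [179.8, 0.2, 164.6]
force: [0.2, -0.0, -0.7]
grip_width: 0.0219
grasp_force: 25.0
time_s: 35.23
tool_pos: [0.6391, 0.1614, 0.267]
tool_rot: [179.8, 0.2, 164.6]
force: [0.1, -0.0, 0.3]
grip_width: 0.0216
grasp_force: 25.0
time_s: 35.48
tool_pos: [0.639, 0.1614, 0.2659]
tool_rot: [179.8, 0.2, 164.6]
force: [-0.1, -0.6, 0.2]
grip_width: 0.0219
grasp_force: 25.0
time_s: 35.73
tool_pos: [0.639, 0.1614, 0.2648]
tool_rot: [179.8, 0.2, 164.6]
force: [0.3, -0.7, 0.9]
grip_width: 0.0218
grasp_force: 25.0
```

```bash
echo '[[0, 0, 0.001, 0, 0], [0, 0, 0.002, 0, 0], [0, 0, 0.0026, 0, 0], [0, 0, 0.0026, 0, 0], [0, 0, 0.0026, 0, 0], [0, 0, 0.0026, 0, 0]]' > mv.in && python3 steer.py mv.in
for i in 1 2 3 4 5 6; do echo '[[0, 0, 0, 0, 0]]' > mv.in && python3 steer.py mv.in | grep -E "force:|tool_pos"; done
```

```text
time_s: 36.23
tool_pos: [0.6391, 0.1614, 0.2623]
tool_rot: [179.8, 0.2, 164.6]
force: [0.6, 1.1, 2.0]
grip_width: 0.022
grasp_force: 25.0
tool_pos: [0.639, 0.1614, 0.2623]
force: [0.2, -1.1, 1.7]
grasp_force: 25.0
tool_pos: [0.639, 0.1614, 0.2622]
force: [1.3, -0.6, 1.6]
grasp_force: 25.0
tool_pos: [0.639, 0.1615, 0.2622]
force: [0.6, -0.7, 2.0]
grasp_force: 25.0
tool_pos: [0.639, 0.1614, 0.2621]
force: [-0.1, -0.2, 1.5]
grasp_force: 25.0
tool_pos: [0.639, 0.1614, 0.2621]
force: [0.6, -0.6, 1.2]
grasp_force: 25.0
tool_pos: [0.639, 0.1614, 0.2621]
force: [0.7, 0.2, 1.7]
grasp_force: 25.0
```

```bash
python3 -c "
from cell import env
print(env.sign_off())"
```

```text
the job is handed in; nothing more can be done
None
```

I tipped the pan to about 45°, held it there for 2.7 s and pressed it back level on its rest. The job is handed in with the probe held upright on the ringed spot, its foot about half pushed in (2.5 N), but on the way the probe slipped from the grip onto the bench and had to be picked up again, and the gripper's body touched the pot rim at 20 N.

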